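Set the bearing play: seat the adjuster screw, back off a quarter turn, drop the keeper

ROBOT

A 6-joint arm with a two-finger parallel gripper is mounted at the origin on a cart in front of the work surface, level with it; the furniture and walls round the work are solid. World frame = base frame: x ahead of the robot, y to its left, z up, the work surface at z = 0. Lengths are in m, angles in degrees, forces in N, time in s.
With the tool pointing down it reaches from about 0.3 to 0.75 m from the base axis. Payload 8.5 kg.
Tool frame: the origin (TCP) lies between the finger pads; the fingertips stand 25 mm ahead of it and the grasp point (between the pads) lies 6 mm ahead of it; x points along the fingers, y is the direction in which the jaws open and shut, and the axes are right-handed (so a half turn about x gives the same grasp; the last joint's range is limited). The gripper opens to 85 mm and grips with 20 to 120 N. Pads are 22 mm wide; open, the fingers measure 114 mm over their backs; the gripper's body (76 mm by 85 mm) begins 54 mm behind the grasp point. The pads swing forward as they close: fully open they stand 13 mm farther back than shut.
Start: joints at [-84.528, 21.807, 74.336, -0, 83.858, -12.336], TCP at [0.168, -0.524, 0.256] pointing down, gripper open.
Joint ranges: [-178.18, 178.18], [-50.72, 133.34], [12.68, 142.11], [-81.47, 261.47], [9.98, 163.14], [-165.26, 165.26]. Speed limits (degrees/s): [136.94, 136.94, 180, 180, 180, 180].

INTERFACE

Orientations are given as a 3x3 rotation matrix whose columns are the frame's x, y, z axes.
In Python, from rig import sensors, get_image, workorder gives the robot as it stands.
- The arm moves only by the tool arm_command, never from a script. Its argument "plan" is a list that holds one entry, the list of rows, each a list of 6 numbers: the shift along the tool's x, y, z in units of 25 mm (1.0 is 25 mm), then the turn, a rotation vector about the tool's x, y, z in units of 6 degrees (1.0 is 6 degrees). In form: [[[dx, dy, dz, ax, ay, az], ...]]. A call has 1 to 10 rows; each row is the pose to reach, as a shift and turn from the pose commanded when the call began, along the tool's axes at that moment; what a row does not reach only later rows make up. A row lasts 1/10 s, in which the tool goes at most 50 mm and 8.59 degrees, less where a joint would pass 70% of its speed; a pose out of reach is approached as far as the arm can. A call with a gripper value outside its range is refused whole. "jaw" is the closure, from 0 (fully open) to 1 (shut), set as the call begins (left out, the last holds). The fingers move at their own pace and stop on an object; "newtons" is the grip in N (left out, the last holds). Time passes only in rows, so rows that repeat a pose let the fingers close. It gives the time, the measured TCP pose, the force and the opening at its end, in the units of the state.
- sensors.observe(): the state, without advancing time (a new reading comes with each control period).
- get_image(name): name is "scene" or "top"; returns a dict with "img" (480x640x3 uint8, red, green, blue), "fx", "fy", "cx", "cy" (pixels), "dist" ([k1, k2, p1, p2, k3] as OpenCV has them; the pictures are not rectified), "T" (4x4, takes a point from camera to world coordinates). Camera axes: x right, y up, looking along -z (the intrinsics and any distortion apply to the point x, -y, -z); pixel columns grow to the right and rows downward; lengths in m; the calibration is good to about 2 mm. A picture is of the moment at which its call begins. There is no depth.
- workorder.close_job(): hands the job in, once; it reports no verdict.
The state is a dict: "time_s": time; "q": joint angles; "qvel": joint speeds; "joint_efforts": joint torques, N m; "position": TCP position; "tool_rot": TCP orientation; "ft_force": force on the tool from outside, world axes, zero at the start; "wrist_torque": the same for the moment, N m; "grip_width": finger opening in m.
Only numpy, scipy, OpenCV 4.12 (cv2) and the standard library are available. Lean on these libraries where they do the work, as an engineer would, in place of code of your own. Each camera call takes 0.05 s, during which the arm holds its last target. There are 200 camera calls.

TASK

Set the play of the bearing unit on the bench: push the lever bar round clockwise (seen from above) until the adjuster screw bottoms, then turn it back anticlockwise by a quarter of a turn. Then swing the hinged keeper over onto the notched disc and press it down until its tooth is fully home in the notch, so that the setting is held. Leave the loose parts round the unit where they lie.

Things in the scene. Friction and masses are not known exactly. Their poses are not given: they have to be found in the camera images.
- unit: Bearing unit fixed to the bench: steel sole plate 120 x 185 x 12 mm, grey cast pedestal (radius 57 mm at its foot, 48 at its top), upright adjuster screw in its middle. Origin: on the bench surface, on the screw axis; z up. Its +x axis is where the lever bar points when the screw is bottomed; the keeper and its bracket stand on its -y side.
- adjuster (a joint): Adjuster screw, rad: 0 = bottomed (hard stop), growing anticlockwise seen from above (backing off), up to 5.2; a quarter turn back is 1.571. The lever bar points at this angle from the unit's +x axis. It rises 3 mm a turn, has a light friction of about 0.05 N m (1 N at 55 mm out) and stays where it is left.
- screw_axis (a point): Point on the screw axis, fixed to the unit, 128 mm above the bench: the height of the lever bar's centre line when bottomed. Lower on the screw sits the steel notched disc, 91 mm across, its top face at 80 mm, with 12 rounded notches 30 degrees apart; one faces the keeper at every 30 degrees from bottomed, so also at a quarter turn.
- bar_knob (a point): Centre of the steel ball knob (25 mm across) at the end of the lever bar, 80 mm from the screw axis, 128 to 131 mm above the bench. The bar is a level round steel rod 11 mm thick, out of a hub 33 mm across (top at 143 mm); its stub stands out 26 mm on the other side. Beneath, the teeth of the notched disc reach 46 mm from the axis and 91 mm above the bench.
- keeper (a joint): Keeper, a light steel arm (0.12 kg) on a level hinge, rad: 0 = down, level, tooth fully home in a notch; grows as it is lifted; 1.57 = upright; 2.1 = leaning back outwards on its stop, where it starts. No spring: it falls inwards below 1.57, outwards above. On top of a disc tooth it stays up at about 0.17; up to 5 degrees off a notch, pressing it down with some 10 N cams the disc into line.
- keeper_hinge (a point): Middle of the keeper's hinge pin, 95 mm above the bench, 92 mm from the screw axis towards the unit's -y. The pin lies along the unit's x axis.
- keeper_tip (a point): Free end of the keeper arm, in the middle of its width, 61 mm from the hinge. The arm is 16 mm wide and 8 mm thick; the tooth (9 mm thick) is under its last 15 mm.
- keeper_pad (a point): Top of the round thumb pad (26 mm across) on the keeper's upper face, 34 mm from the hinge, 8 mm above the hinge height when the keeper is down: the place to press. When the keeper leans back this face looks outwards.
- hex_key_0: Loose bystander: black hex key, 38 x 94 x 8 mm; origin at the centre of its underside.
- plug_gauge: Loose bystander: steel plug gauge, 18 x 106 x 16 mm; origin at the centre of its underside.
- alu_block: Loose bystander: aluminium block with three holes, 36 x 46 x 26 mm; origin at the centre of its underside.
- cover_0: Loose bystander: grey cast cover, 48 x 68 x 20 mm; origin at the centre of its underside.

How it is judged (in metres and radians):
On the way, in this order (a step that is already met when the one before it is completed fails the run):
1. the adjuster screw is bottomed (value of joint adjuster below 0.05 rad), for 0.2 s.
2. the screw is backed off by about a quarter of a turn (value of joint adjuster between 1.371 and 1.771 rad), for 0.2 s.
At the end, for the whole second after the job is handed in: The adjuster screw stands a quarter of a turn (1.571 rad, within 0.1) back from bottomed, and the keeper is down with its tooth home in that notch (keeper below 0.05 rad); both at rest (value of joint adjuster between 1.471 and 1.671 rad and value of joint keeper below 0.05 rad and velocity of joint each of adjuster, keeper below 0.05 rad/s); the robot touches nothing.
It fails at once if a loose part round the unit is moved by more than 3 cm (distance of any of hex_key_0, plug_gauge, alu_block, cover_0 from where it was at the start of the episode above 0.03 m).
It also fails if it takes over 56 s, if anything falls off the work surface, if the arm or the gripper's body presses on something with over 40 N, if the wrist force passes 120 N, or if a joint passes its speed limit or range.

## Working session

There is one attempt and no reset: what is moved stays moved. The work goes in short steps, Python scripts to look and compute and a tool call to move; the robot and the scene stay as the last step left them, time stands still between calls to the robot, and variables do not carry over. Pictures are saved under pics/ and viewed, about 8 in all and at most 12, crops included, and the job is handed in when it is done.

Besides the shell and the picture viewer there is one more tool, called as name([rows], argument=value, ...), one row to a line, values as JSON. arm_command: Moves the arm, as the interface text tells. Its arguments: {"type":"object","properties":{"plan":{"type":"array","items":{"type":"array","items":{"type":"array","items":{"type":"number"}}}},"jaw":{"type":"number"},"newtons":{"type":"number"}},"required":["plan"]}

```bash
ls; mkdir -p pics
python3 - <<'E'
from rig import sensors,get_image
import cv2,numpy as np
print(sensors.observe())
for n in("scene","top"):
    d=get_image(n); cv2.imwrite(f"pics/{n}0.png",d["img"][:,:,::-1])
    print(n,{k:np.round(v,4).tolist() for k,v in d.items() if k!="img"})
E
```

```text
pics
{'time_s': 0.0, 'q': array([-8.45271256e+01,  2.18426721e+01,  7.43850837e+01,  8.61214364e-04,
        8.38586979e+01, -1.23356270e+01]), 'qvel': array([0.00153811, 0.02611941, 0.03464056, 0.05236533, 0.07665479,
       0.04108746]), 'joint_efforts': array([-2.19425216e-03, -4.48460376e+01, -2.31280035e+01, -3.60066342e-04,
        4.79567403e-03, -2.55879307e-06]), 'position': array([ 0.1681876 , -0.52338348,  0.25569405]), 'tool_rot': array([[-1.29034007e-04,  3.05834940e-01, -9.52084541e-01],
       [ 1.50344778e-03, -9.52083413e-01, -3.05834782e-01],
       [-9.99998861e-01, -1.47087247e-03, -3.36955723e-04]]), 'ft_force': array([-0.63881626, -0.16629507, -0.30770051]), 'wrist_torque': array([ 0.02763205,  0.02948693, -0.02053373]), 'grip_width': 0.08530720743749298}
scene {'fx': 524.207, 'fy': 524.207, 'cx': 318.9912, 'cy': 246.0881, 'dist': [-0.0087, 0.0, 0.0, 0.0, 0.0], 'T': [[-0.5678, 0.4239, -0.7057, -0.244], [-0.8232, -0.3011, 0.4814, 0.5165], [-0.0084, 0.8542, 0.5199, 0.6911], [0.0, 0.0, 0.0, 1.0]]}
top {'fx': 452.5221, 'fy': 452.5221, 'cx': 321.9748, 'cy': 244.3429, 'dist': [-0.0631, 0.0, 0.0, 0.0, 0.0], 'T': [[0.0226, 0.9841, -0.1761, 0.3875], [-0.9997, 0.022, -0.0053, -0.0353], [-0.0013, 0.1761, 0.9844, 0.9291], [0.0, 0.0, 0.0, 1.0]]}
```

View pics/scene0.png

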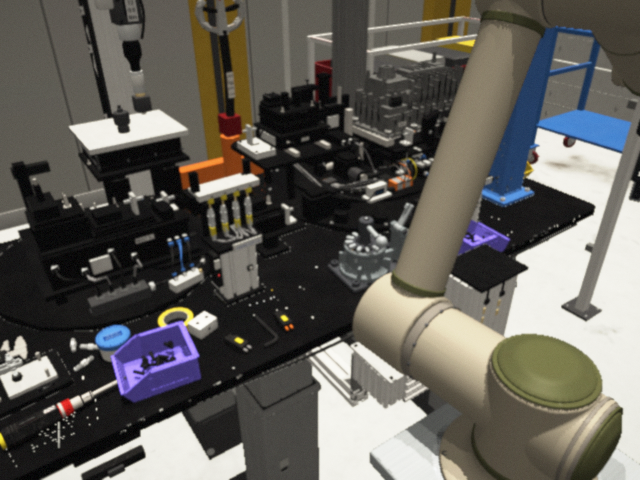

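View pics/top0.png

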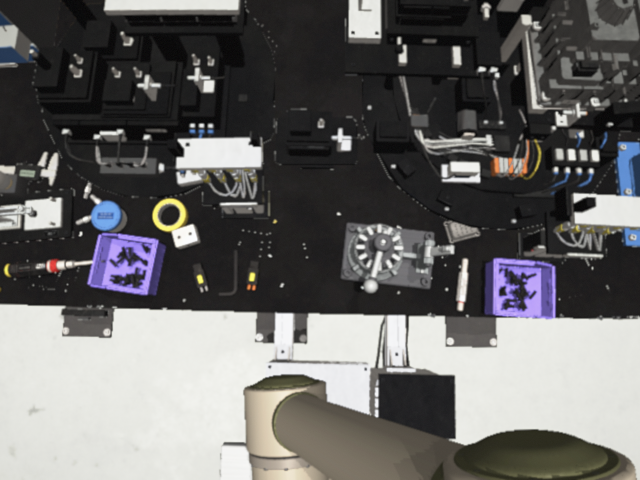

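Top view: the unit is at about (382,243), the knob at (371,286) and the keeper to the right at about (440,250). I'll zoom in on both views.

Run:
```python
import cv2,numpy as np
a=cv2.imread("pics/top0.png")[205:310,330:490]; b=cv2.imread("pics/scene0.png")[190:300,310:450]
a=cv2.resize(a,None,fx=5,fy=5,interpolation=cv2.INTER_CUBIC)[:, :800]
b=cv2.resize(b,None,fx=5,fy=5,interpolation=cv2.INTER_CUBIC)
cv2.imwrite("pics/top0c.png",a);cv2.imwrite("pics/scene0c.png",b)
```

```text
(no output)
```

View pics/top0c.png

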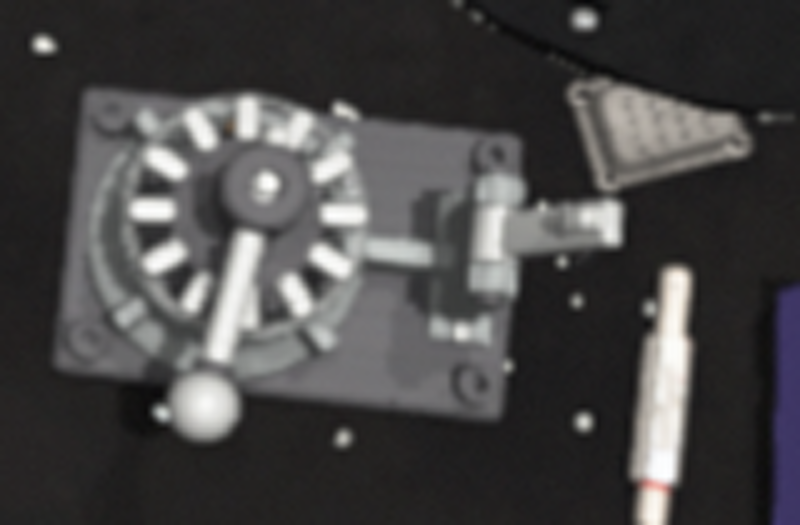

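View pics/scene0c.png

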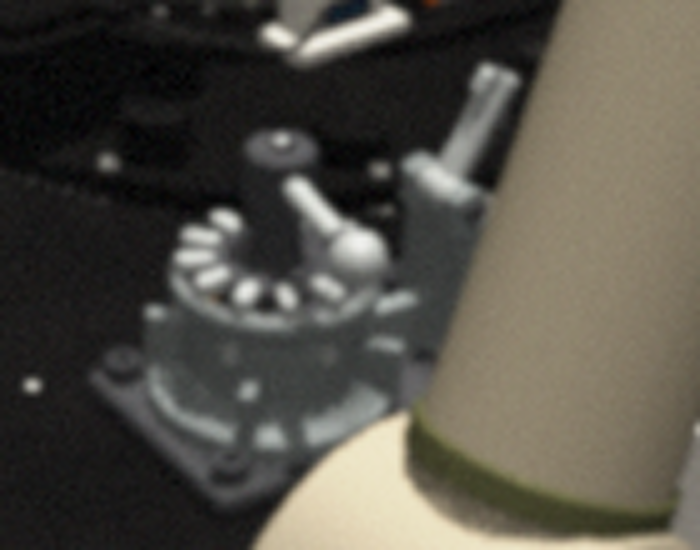

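Top crop: hub top (263,185), knob (206,407), plate corners (85,90), (522,135), (500,418), (55,370), hinge about (492,235), keeper end about (612,222). Scene crop: hub top (283,148), knob (358,250), keeper end about (497,77), hinge about (440,175).

```bash
cat > h.py <<'E'
import numpy as np,cv2
from rig import sensors,get_image
def ray(d,uv):
    K=np.array([[d["fx"],0,d["cx"]],[0,d["fy"],d["cy"]],[0,0,1]])
    p=cv2.undistortPoints(np.array([[uv]],float),K,np.array(d["dist"]))[0,0]
    T=np.array(d["T"]);v=T[:3,:3]@[p[0],-p[1],-1];return T[:3,3],v/np.linalg.norm(v)
def onz(d,uv,z):
    o,v=ray(d,uv);return o+v*(z-o[2])/v[2]
def tri(a,ua,b,ub):
    o,v=ray(a,ua);p,w=ray(b,ub)
    s,t=np.linalg.lstsq(np.c_[v,-w],p-o,rcond=None)[0];P,Q=o+s*v,p+t*w
    return (P+Q)/2,np.linalg.norm(P-Q)
def crop(u,off,f=5): return (np.array(u)+.5)/f-.5+np.array(off)
E
cat > m.py <<'E'
from h import *
np.set_printoptions(precision=4,suppress=True)
t=get_image("top");s=get_image("scene")
T=lambda *u:crop(u,(330,205));S=lambda *u:crop(u,(310,190))
for n,a,b in(("hubtop",T(263,185),S(283,148)),("knob",T(206,407),S(358,250)),("hinge",T(492,235),S(440,175)),("tip",T(612,222),S(497,77))):
    print(n,*tri(t,a,s,b))
print("hub z.143",onz(t,T(263,185),.143),"knob .13",onz(t,T(206,407),.13))
c=[onz(t,T(*u),.012) for u in((85,90),(522,135),(500,418),(55,370))]
for i in range(4):
    e=c[(i+1)%4]-c[i];print(c[i],np.linalg.norm(e),np.degrees(np.arctan2(e[1],e[0])))
E
python3 m.py
```

```text
hubtop [ 0.5344 -0.1386  0.143 ] 0.003198354756530982
knob [ 0.4572 -0.1184  0.1351] 0.00012980506132414553
hinge [ 0.5255 -0.2276  0.1048] 0.0006454999197640165
tip [ 0.525  -0.2598  0.146 ] 0.00183310882246028
hub z.143 [ 0.5355 -0.1374  0.143 ] knob .13 [ 0.4576 -0.1189  0.13  ]
[ 0.5986 -0.0804  0.012 ] 0.18250165860701217 -94.69425984702421
[ 0.5837 -0.2623  0.012 ] 0.1182271664526989 174.485942668836
[ 0.466 -0.251  0.012] 0.1818772420895672 85.03447162139817
[ 0.4817 -0.0698  0.012 ] 0.11735879816174648 -5.21426038690709
```

```bash
cat >> h.py <<'E'
from scipy.spatial.transform import Rotation as Ro
AX=np.array([.535,-.138]);X0=-5.0
def down(yaw):  # tool x down, tool y at yaw (deg) from world x
    c,s=np.cos(np.radians(yaw)),np.sin(np.radians(yaw))
    x=np.array([0,0,-1.]);y=np.array([c,s,0]);return np.c_[x,y,np.cross(x,y)]
def rows(targets):
    o=sensors.observe();R=np.array(o["tool_rot"]);p=np.array(o["position"])
    return [np.round(np.r_[R.T@(np.array(q)-p)/.025,np.degrees(Ro.from_matrix(R.T@down(y)).as_rotvec())/6],2).tolist() for q,y in targets]
def bar(th,z,r=.055): # th world deg of bar
    return ([*(AX+r*np.array([np.cos(np.radians(th)),np.sin(np.radians(th))])),z],th-90-360*(th-90>180))
def show():
    o=sensors.observe();print(o["time_s"],o["position"].round(4),"yaw",np.degrees(np.arctan2(o["tool_rot"][1,1],o["tool_rot"][0,1])).round(2),o["q"].round(1),o["ft_force"].round(1),o["wrist_torque"].round(2),round(o["grip_width"],4))
E
python3 -c "
from h import *
p,y=bar(166,.22);print(p,y);print(rows([(p,-104)])); print(rows([(p,76)]))"
```

```text
[np.float64(0.4816337350548202), np.float64(-0.12469429574201829), 0.22] 76
[[1.45, -11.35, -16.82, 5.3, 0.0, 0.01]]
[[1.45, -11.35, -16.82, -24.7, -0.01, 0.0]]
```

arm_command([
  [[1.45,-11.35,-16.82,-24.7,0,0],[1.45,-11.35,-16.82,-24.7,0,0],[1.45,-11.35,-16.82,-24.7,0,0],[1.45,-11.35,-16.82,-24.7,0,0],[1.45,-11.35,-16.82,-24.7,0,0],[1.45,-11.35,-16.82,-24.7,0,0],[1.45,-11.35,-16.82,-24.7,0,0],[1.45,-11.35,-16.82,-24.7,0,0],[1.45,-11.35,-16.82,-24.7,0,0],[1.45,-11.35,-16.82,-24.7,0,0]],
], jaw=0.4, newtons=20)

```text
time_s: 1.2
position: [0.4774, -0.1297, 0.2206]
tool_rot: [[0.0, 0.97, 0.244], [-0.0, 0.244, -0.97], [-1.0, 0.0, 0.0]]
ft_force: [-0.9, -0.9, 0.2]
grip_width: 0.0512
```

```bash
python3 -c "
from h import *
show();print(rows([(bar(166,.22)[0],76)]))"
```

```text
1.2 [ 0.4774 -0.1297  0.2206] yaw 14.11 [-28.9  18.1  86.4  -0.   75.5 -43. ] [-0.9 -0.9  0.2] [ 0.01 -0.01  0.03] 0.0512
[[0.02, 0.21, -0.15, -10.32, 0.0, 0.0]]
```

arm_command([
  [[0,0.2,-0.15,-10.3,0,0],[0,0.2,-0.15,-10.3,0,0],[0,0.2,-0.15,-10.3,0,0],[0,0.2,-0.15,-10.3,0,0],[0,0.2,-0.15,-10.3,0,0],[0,0.2,-0.15,-10.3,0,0],[0,0.2,-0.15,-10.3,0,0],[0,0.2,-0.15,-10.3,0,0],[0,0.2,-0.15,-10.3,0,0],[0,0.2,-0.15,-10.3,0,0]],
])

```text
time_s: 2.2
position: [0.4804, -0.1268, 0.2206]
tool_rot: [[-0.0, 0.252, 0.968], [0.0, 0.968, -0.252], [-1.0, 0.0, -0.0]]
ft_force: [0.9, 0.2, -0.2]
grip_width: 0.0511
```

Run:
```python
from h import *
show();print(rows([(bar(166,.135)[0],76)]))
d=get_image("scene");e=get_image("top")
f=lambda i,x,y:cv2.resize(i["img"][y:y+110,x:x+130,::-1],None,fx=3,fy=3,interpolation=cv2.INTER_CUBIC)
cv2.imwrite("pics/c1.png",np.hstack([f(d,310,190),f(e,330,205)]))
```

```text
2.2 [ 0.4804 -0.1268  0.2206] yaw 75.39 [ -28.5   18.3   86.1   -0.    75.6 -103.8] [ 0.9  0.2 -0.2] [ 0.01 -0.03  0.02] 0.0511
[[3.43, 0.09, 0.03, -0.1, -0.0, -0.0]]
```

View pics/c1.png

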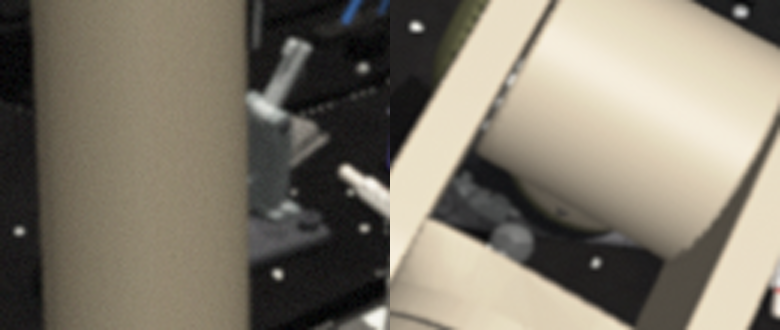

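The arm hides the bar from both cameras, but the keeper is still back. I'll descend on the measured pose and close.

arm_command([
  [[1.5,0.1,0,0,0,0],[3.43,0.1,0,0,0,0],[3.43,0.1,0,0,0,0],[3.43,0.1,0,0,0,0]],
])

```text
time_s: 2.7
position: [0.4814, -0.1245, 0.1357]
tool_rot: [[-0.0, 0.25, 0.968], [0.0, 0.968, -0.25], [-1.0, 0.0, -0.001]]
ft_force: [0.6, -0.5, 0.9]
grip_width: 0.0512
```

arm_command([
  [[0,0,0,0,0,0],[0,0,0,0,0,0],[0,0,0,0,0,0],[0,0,0,0,0,0],[0,0,0,0,0,0],[0,0,0,0,0,0]],
], jaw=1, newtons=20)

```text
time_s: 3.3
position: [0.4815, -0.1246, 0.1362]
tool_rot: [[0.002, 0.25, 0.968], [-0.001, 0.968, -0.25], [-1.0, -0.001, 0.002]]
ft_force: [-1.2, 1.0, 7.9]
grip_width: 0.0099
```

Run:
```python
from h import *
show();
for r in rows([bar(166-7*i,.135) for i in range(1,11)]):print(r)
```

```text
3.3 [ 0.4815 -0.1246  0.1362] yaw 75.55 [ -28.2   24.    93.3   -0.    62.6 -103.7] [-1.2  1.   7.9] [ 0.14  0.21 -0.03] 0.0099
[0.05, 0.27, 0.02, 1.09, 0.02, 0.0]
[0.05, 0.53, 0.07, 2.26, 0.02, 0.0]
[0.05, 0.79, 0.15, 3.42, 0.02, 0.0]
[0.05, 1.03, 0.26, 4.59, 0.02, 0.0]
[0.05, 1.26, 0.39, 5.76, 0.02, -0.0]
[0.05, 1.47, 0.56, 6.92, 0.02, -0.0]
[0.05, 1.66, 0.75, 8.09, 0.02, -0.0]
[0.05, 1.83, 0.96, 9.26, 0.02, -0.01]
[0.05, 1.97, 1.19, 10.42, 0.02, -0.01]
[0.05, 2.08, 1.44, 11.59, 0.02, -0.01]
```

arm_command([
  [[0,0.27,0.02,1.1,0,0],[0,0.53,0.07,2.25,0,0],[0,0.79,0.15,3.4,0,0],[0,1.03,0.26,4.6,0,0],[0,1.26,0.39,5.75,0,0],[0,1.47,0.56,6.9,0,0],[0,1.66,0.75,8.1,0,0],[0,1.83,0.96,9.25,0,0],[0,1.97,1.19,10.4,0,0],[0,2.08,1.44,11.6,0,0]],
])

```text
time_s: 4.3
position: [0.5297, -0.0831, 0.1358]
tool_rot: [[0.002, 0.995, 0.099], [-0.001, 0.099, -0.995], [-1.0, 0.002, 0.001]]
ft_force: [1.7, -1.1, 0.8]
grip_width: 0.0099
```

Run:
```python
from h import *
show();
for r in rows([bar(96-7*i,.1355) for i in range(1,11)]):print(r)
```

```text
4.3 [ 0.5297 -0.0831  0.1358] yaw 5.68 [-21.6  27.3  87.2  -0.   65.4 -27.2] [ 1.7 -1.1  0.8] [-0.19 -0.16  0.13] 0.0099
[0.01, 0.25, 0.02, 1.11, 0.01, -0.02]
[0.01, 0.51, 0.07, 2.28, 0.01, -0.02]
[0.02, 0.77, 0.15, 3.45, 0.01, -0.02]
[0.02, 1.02, 0.26, 4.61, 0.01, -0.02]
[0.02, 1.25, 0.4, 5.78, 0.0, -0.02]
[0.02, 1.46, 0.56, 6.95, 0.0, -0.02]
[0.02, 1.65, 0.75, 8.11, 0.0, -0.02]
[0.02, 1.81, 0.97, 9.28, 0.0, -0.02]
[0.02, 1.95, 1.2, 10.45, -0.0, -0.02]
[0.02, 2.06, 1.44, 11.61, -0.0, -0.02]
```

Forces are small and the grip is holding, so I'll continue.

arm_command([
  [[0,0.25,0.02,1.1,0,0],[0,0.51,0.07,2.3,0,0],[0,0.77,0.15,3.45,0,0],[0,1.02,0.26,4.6,0,0],[0,1.25,0.4,5.8,0,0],[0,1.46,0.56,6.95,0,0],[0,1.65,0.75,8.1,0,0],[0,1.81,0.97,9.3,0,0],[0,1.95,1.2,10.45,0,0],[0,2.06,1.44,11.6,0,0]],
])

```text
time_s: 5.3
position: [0.5852, -0.1136, 0.1356]
tool_rot: [[0.003, 0.44, -0.898], [-0.0, -0.898, -0.44], [-1.0, 0.002, -0.003]]
ft_force: [5.6, 0.8, -0.8]
grip_width: 0.0102
```

Run:
```python
from h import *
show();
for r in rows([bar(t,.135) for t in (21,16,11,6,1,-3,-5)]):print(r)
```

```text
5.3 [ 0.5852 -0.1136  0.1356] yaw -63.91 [-22.4  32.4  77.3   0.1  70.1  41.5] [ 5.6  0.8 -0.8] [ 0.05 -0.8   0.22] 0.0102
[0.02, 0.19, 0.04, 0.85, -0.03, -0.02]
[0.03, 0.38, 0.07, 1.68, -0.03, -0.02]
[0.03, 0.57, 0.11, 2.52, -0.03, -0.01]
[0.03, 0.75, 0.17, 3.35, -0.03, -0.01]
[0.03, 0.93, 0.24, 4.18, -0.03, -0.01]
[0.03, 1.06, 0.31, 4.85, -0.03, -0.01]
[0.03, 1.13, 0.35, 5.18, -0.03, -0.01]
```

arm_command([
  [[0,0.19,0.04,0.85,0,0],[0,0.38,0.07,1.7,0,0],[0,0.57,0.11,2.5,0,0],[0,0.75,0.17,3.35,0,0],[0,0.84,0.2,3.75,0,0],[0,0.93,0.24,4.2,0,0],[0,1.0,0.27,4.5,0,0],[0,1.06,0.31,4.85,0,0],[0,1.06,0.31,4.85,0,0]],
])

```text
time_s: 6.2
position: [0.5907, -0.1413, 0.1356]
tool_rot: [[0.006, -0.049, -0.999], [-0.002, -0.999, 0.049], [-1.0, 0.001, -0.006]]
ft_force: [10.4, -2.0, -4.4]
grip_width: 0.0101
```

Run:
```python
from h import *
show();
for r in rows([bar(t,.135) for t in (-4,-5,-6,-7,-8,-9)]):print(r)
```

```text
6.2 [ 0.5907 -0.1413  0.1356] yaw -92.82 [-24.6  33.4  75.4   0.1  70.9  68.2] [10.4 -2.  -4.4] [-0.33 -1.6   0.02] 0.0101
[0.02, 0.02, 0.03, 0.2, -0.06, -0.01]
[0.02, 0.06, 0.03, 0.36, -0.06, -0.01]
[0.02, 0.1, 0.03, 0.53, -0.06, -0.01]
[0.02, 0.14, 0.04, 0.7, -0.06, -0.01]
[0.02, 0.17, 0.04, 0.86, -0.06, -0.01]
[0.02, 0.21, 0.04, 1.03, -0.06, -0.01]
```

arm_command([
  [[0,0.04,-0.05,0.2,0,0],[0,0.08,-0.05,0.35,0,0],[0,0.12,-0.05,0.5,0,0],[0,0.12,-0.05,0.5,0,0]],
])

```text
time_s: 6.6
position: [0.5909, -0.144, 0.1354]
tool_rot: [[0.003, -0.101, -0.995], [-0.001, -0.995, 0.101], [-1.0, 0.0, -0.003]]
ft_force: [6.0, -0.5, -3.0]
grip_width: 0.0104
```

arm_command([
  [[0,0.04,0,0.15,0,0],[0,0.08,0,0.3,0,0],[0,0.08,0,0.3,0,0]],
])

```text
time_s: 6.9
position: [0.5907, -0.1448, 0.1354]
tool_rot: [[0.003, -0.131, -0.991], [0.001, -0.991, 0.131], [-1.0, -0.002, -0.003]]
ft_force: [5.9, 5.0, -0.9]
grip_width: 0.0101
```

Run:
```python
from h import *
show();
```

```text
6.9 [ 0.5907 -0.1448  0.1354] yaw -97.53 [-25.   33.5  75.1   0.2  71.2  72.5] [ 5.9  5.  -0.9] [ 0.77 -0.95  0.23] 0.0101
```

Fy is rising, so the stop is near. I'll press a little further.

arm_command([
  [[0,0.08,0,0,0,0],[0,0.16,0,0,0,0],[0,0.16,0,0,0,0],[0,0.16,0,0,0,0],[0,0.16,0,0,0,0]],
])

```text
time_s: 7.4
position: [0.5905, -0.1461, 0.1354]
tool_rot: [[0.004, -0.13, -0.992], [0.006, -0.992, 0.13], [-1.0, -0.006, -0.003]]
ft_force: [9.4, 17.0, -0.9]
grip_width: 0.0104
```

arm_command([
  [[0,0.08,0,0,0,0],[0,0.16,0,0,0,0],[0,0.16,0,0,0,0],[0,0.16,0,0,0,0],[0,0.16,0,0,0,0]],
])

```text
time_s: 7.9
position: [0.5902, -0.1474, 0.1353]
tool_rot: [[0.004, -0.129, -0.992], [0.01, -0.992, 0.129], [-1.0, -0.011, -0.003]]
ft_force: [11.6, 29.3, 1.4]
grip_width: 0.0101
```

Run:
```python
from h import *
show();t=sensors.observe()["position"];print(np.degrees(np.arctan2(*(t[:2]-AX)[::-1])),np.linalg.norm(t[:2]-AX))
d=get_image("top");f=cv2.resize(d["img"][170:300,330:470,::-1],None,fx=4,fy=4,interpolation=cv2.INTER_CUBIC);cv2.imwrite("pics/c2.png",f)
```

```text
7.9 [ 0.5902 -0.1474  0.1353] yaw -97.4 [-25.4  33.6  75.1   0.7  71.4  71.8] [11.6 29.3  1.4] [ 4.58 -1.79  0.16] 0.0101
-9.674811535990186 0.05604480349929656
```

View pics/c2.png

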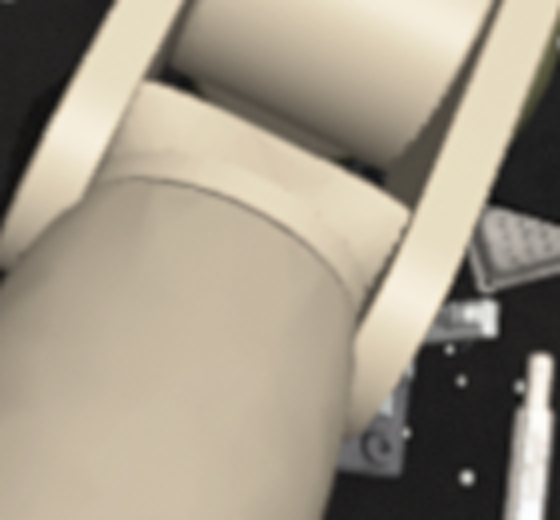

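The screw is bottomed: 29 N tangential force with almost no motion, contact at a world angle of about -6 deg. I'll relax the push, then back off.

arm_command([
  [[0,-0.2,0,0,0,0],[0,-0.36,-0.1,0,0,0],[0,-0.36,-0.1,0,0,0],[0,-0.36,-0.1,0,0,0]],
])

```text
time_s: 8.35
position: [0.5917, -0.1446, 0.135]
tool_rot: [[-0.001, -0.131, -0.991], [0.001, -0.991, 0.131], [-1.0, -0.001, 0.001]]
ft_force: [-3.5, 5.0, 0.7]
grip_width: 0.0101
```

Run:
```python
from h import *
show();t=sensors.observe()["position"];print(np.degrees(np.arctan2(*(t[:2]-AX)[::-1])),np.linalg.norm(t[:2]-AX))
for r in rows([(bar(a,.135)[0],a-91) for a in np.arange(1,67,6.7)]):print(r)
```

```text
8.35 [ 0.5917 -0.1446  0.135 ] yaw -97.54 [-24.9  33.7  74.8   0.   71.5  72.7] [-3.5  5.   0.7] [0.6  0.51 0.26] 0.0101
-6.678219690370826 0.05710790879906815
[-0.0, -0.29, 0.11, -1.26, 0.01, 0.01]
[0.0, -0.54, 0.16, -2.37, 0.01, 0.01]
[0.0, -0.79, 0.24, -3.49, 0.01, 0.01]
[0.0, -1.02, 0.35, -4.61, 0.01, 0.01]
[0.0, -1.24, 0.49, -5.72, 0.01, 0.01]
[0.0, -1.44, 0.65, -6.84, 0.01, 0.01]
[0.0, -1.62, 0.83, -7.96, 0.01, 0.01]
[0.0, -1.78, 1.04, -9.07, 0.01, 0.02]
[0.0, -1.91, 1.26, -10.19, 0.01, 0.02]
[0.0, -2.02, 1.49, -11.31, 0.0, 0.02]
```

arm_command([
  [[0,-0.29,0.11,-1.25,0,0],[0,-0.54,0.16,-2.4,0,0],[0,-0.79,0.24,-3.5,0,0],[0,-1.02,0.35,-4.6,0,0],[0,-1.24,0.49,-5.7,0,0],[0,-1.44,0.65,-6.85,0,0],[0,-1.62,0.83,-7.95,0,0],[0,-1.78,1.04,-9.05,0,0],[0,-1.91,1.26,-10.2,0,0],[0,-2.02,1.49,-11.3,0,0]],
])

```text
time_s: 9.35
position: [0.5629, -0.0904, 0.1357]
tool_rot: [[0.004, 0.87, -0.493], [-0.0, -0.493, -0.87], [-1.0, 0.004, -0.002]]
ft_force: [2.5, 2.3, 1.0]
grip_width: 0.0099
```

Run:
```python
from h import *
show();
for r in rows([(bar(a,.135)[0],a-91) for a in (67,73,79,84.5)]):print(r)
```

```text
9.35 [ 0.5629 -0.0904  0.1357] yaw -29.54 [-21.   30.1  81.7   0.1  67.9   8.5] [2.5 2.3 1. ] [ 0.24 -0.36 -0.07] 0.0099
[0.03, -0.28, 0.02, -0.92, -0.02, -0.03]
[0.03, -0.51, 0.06, -1.92, -0.01, -0.04]
[0.03, -0.73, 0.12, -2.92, -0.01, -0.04]
[0.03, -0.93, 0.2, -3.84, -0.01, -0.04]
```

arm_command([
  [[0,-0.28,0.02,-0.9,0,0],[0,-0.51,0.06,-1.9,0,0],[0,-0.73,0.12,-2.9,0,0],[0,-0.93,0.2,-3.85,0,0],[0,-0.93,0.2,-3.85,0,0],[0,-0.93,0.2,-3.85,0,0],[0,-0.93,0.2,-3.85,0,0]],
])

```text
time_s: 10.05
position: [0.5403, -0.0833, 0.1357]
tool_rot: [[0.003, 0.993, -0.118], [-0.001, -0.118, -0.993], [-1.0, 0.003, 0.0]]
ft_force: [3.2, 1.9, 5.6]
grip_width: 0.01
```

Run:
```python
from h import *
show();t=sensors.observe()["position"];print(np.degrees(np.arctan2(*(t[:2]-AX)[::-1])),np.linalg.norm(t[:2]-AX))
```

```text
10.05 [ 0.5403 -0.0833  0.1357] yaw -6.78 [-21.2  28.2  85.6   0.   66.1 -14.4] [3.2 1.9 5.6] [ 0.21 -0.73  0.24] 0.01
84.46421408211171 0.054984461475139294
```

The yaw change from bottomed is 90.8 deg. I'll release and lift clear towards the keeper side.

arm_command([
  [[0,0,0,0,0,0],[0,0,0,0,0,0],[0,0,0,0,0,0],[0,0,0,0,0,0]],
], jaw=0.5)

```text
time_s: 10.45
position: [0.539, -0.0829, 0.1346]
tool_rot: [[-0.001, 0.993, -0.116], [0.0, -0.116, -0.993], [-1.0, -0.001, -0.0]]
ft_force: [-0.7, 0.4, -0.6]
grip_width: 0.0426
```

arm_command([
  [[-1.5,0,0,0,0,0],[-3,0,0,0,0,0],[-5,0,0,0,0,0],[-5,0,0,0,0,0]],
])

```text
time_s: 10.85
position: [0.5409, -0.0835, 0.2662]
tool_rot: [[0.011, 0.993, -0.116], [-0.004, -0.116, -0.993], [-1.0, 0.011, 0.003]]
ft_force: [0.2, -0.1, -0.1]
grip_width: 0.0428
```

Run:
```python
from h import *
show();u=np.array([np.cos(np.radians(-95.2)),np.sin(np.radians(-95.2))])
for d in (.16,.092,.058):print(d,AX+d*u)
print(rows([([*(AX+.19*u),.25],-5)]))
```

```text
10.85 [ 0.5409 -0.0835  0.2662] yaw -6.66 [-21.2  20.9  74.1  -0.   84.3 -14.5] [ 0.2 -0.1 -0.1] [ 0.   -0.    0.02] 0.0428
0.16 [ 0.52049879 -0.2973415 ]
0.092 [ 0.5266618  -0.22962136]
0.058 [ 0.52974331 -0.1957613 ]
[[0.68, 0.21, 9.79, -0.28, 0.03, -0.11]]
```

arm_command([
  [[0.7,0.2,9.8,-0.3,0,0],[0.7,0.2,9.8,-0.3,0,0],[0.7,0.2,9.8,-0.3,0,0],[0.7,0.2,9.8,-0.3,0,0],[0.7,0.2,9.8,-0.3,0,0],[0.7,0.2,9.8,-0.3,0,0],[0.7,0.2,9.8,-0.3,0,0]],
], jaw=1)

```text
time_s: 11.55
position: [0.5154, -0.3274, 0.2414]
tool_rot: [[-0.001, 0.996, -0.086], [0.001, -0.086, -0.996], [-1.0, -0.001, -0.001]]
ft_force: [0.2, 0.8, 0.5]
grip_width: 0.0
```

Run:
```python
from h import *
show()
d=get_image("scene");e=get_image("top")
f=lambda i,x,y:cv2.resize(i["img"][y:y+120,x:x+130,::-1],None,fx=3,fy=3,interpolation=cv2.INTER_CUBIC)
cv2.imwrite("pics/c3.png",np.hstack([f(d,310,180),f(e,340,190)]))
```

```text
11.55 [ 0.5154 -0.3274  0.2414] yaw -4.96 [-43.5  28.6  65.5   0.   86.  -38.6] [0.2 0.8 0.5] [ 0.05 -0.04 -0.04] 0.0
```

View pics/c3.png

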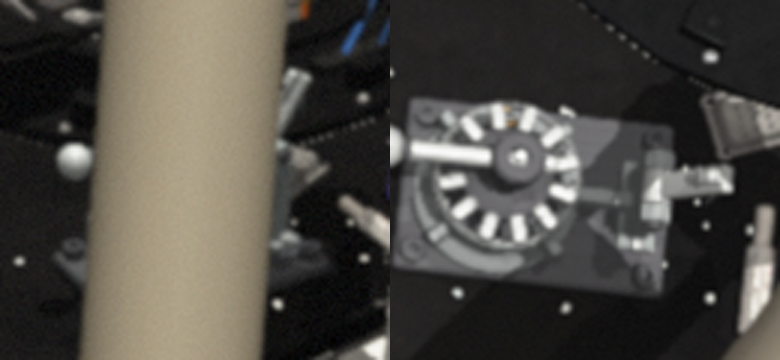

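Right panel: bar points left through (405,150)–(485,155), hub (518,157), keeper hinge (655,187), keeper end (730,180), still leaning back.

Run:
```python
from h import *
np.set_printoptions(precision=4,suppress=True)
e=get_image("top");C=lambda x,y:crop((x-390,y),(340,190),3)
a,b=onz(e,C(407,150.5),.129),onz(e,C(487,154.5),.129);h=onz(e,C(518,157),.143)
print(a,b,np.degrees(np.arctan2(*(a-b)[1::-1])),h)
print("hinge",onz(e,C(655,187),.1),"tip",onz(e,C(730,180),.148))
g=e["img"][190:310,340:470]
# fit bar centre line by brightness
sub=e["img"][228:256,336:368].astype(float).mean(2);m=sub>120
pts=[]
for c in range(10,30):
    r=np.nonzero(m[2:22,c])[0]
    if len(r)>1 and len(r)<9: pts.append((336+c,228+2+(sub[2+r,c]*r).sum()/sub[2+r,c].sum()))
pts=np.array(pts);k=np.polyfit(pts[:,0],pts[:,1],1);print(len(pts),k)
p,q=[onz(e,(x,np.polyval(k,x)),.129) for x in(pts[0,0],pts[-1,0])];print(pts[:,1],np.degrees(np.arctan2(*(p-q)[1::-1])))
u=np.array([np.cos(np.radians(-95.2)),np.sin(np.radians(-95.2))])
print(rows([([*(AX+d*u),z],-5) for d,z in((.165,.24),(.165,.15),(.092,.15),(.075,.15))]))
```

```text
[ 0.5398 -0.0728  0.129 ] [ 0.5385 -0.1208  0.129 ] 88.37305443318199 [ 0.5347 -0.1376  0.143 ]
hinge [ 0.5258 -0.2285  0.1   ] tip [ 0.5229 -0.2616  0.148 ]
8 [  0.0035 237.9892]
[238.9933 239.0292 239.8129 239.064  239.4242 239.153  239.1737 239.1638] 91.07859156502916
[[0.1, 0.08, -0.94, 0.04, -0.0, -0.0], [3.7, 0.08, -0.94, 0.04, -0.0, -0.0], [3.7, 0.1, -3.86, 0.04, -0.0, -0.0], [3.7, 0.11, -4.54, 0.04, -0.0, -0.0]]
```

The bar sits about 85.5 deg from the hub in world axes, roughly 90 from the bottomed -5. Now I'll swing the keeper.

arm_command([
  [[0,0.08,-0.9,0,0,0],[2,0.08,-0.9,0,0,0],[3.85,0.08,-0.9,0,0,0],[3.85,0.08,-0.9,0,0,0],[3.85,0.08,-1.4,0,0,0],[3.85,0.08,-1.8,0,0,0],[3.85,0.08,-2.2,0,0,0],[3.85,0.08,-2.5,0,0,0],[3.85,0.08,-2.8,0,0,0]],
])

```text
time_s: 12.6
position: [0.5241, -0.2565, 0.1472]
tool_rot: [[0.001, 0.996, -0.084], [-0.001, -0.084, -0.996], [-1.0, 0.001, 0.001]]
ft_force: [0.0, -0.7, 0.3]
grip_width: -0.0003
```

Run:
```python
from h import *
show()
u=np.array([np.cos(np.radians(-95.2)),np.sin(np.radians(-95.2))])
print(rows([([*(AX+d*u),.145],-5) for d in(.11,.1,.09,.08)]))
```

```text
12.6 [ 0.5241 -0.2565  0.1472] yaw -4.83 [-37.7  30.6  78.6  -0.   70.7 -32.9] [ 0.  -0.7  0.3] [-0.09  0.   -0.02] -0.0003
[[0.09, 0.01, -0.36, 0.03, 0.01, -0.01], [0.09, 0.01, -0.76, 0.03, 0.01, -0.01], [0.09, 0.01, -1.16, 0.03, 0.01, -0.01], [0.09, 0.02, -1.56, 0.03, 0.01, -0.01]]
```

arm_command([
  [[0,0,-0.35,0,0,0],[0,0,-0.7,0,0,0],[0,0,-1.0,0,0,0],[0,0,-1.3,0,0,0],[0,0,-1.56,0,0,0],[0,0,-1.56,0,0,0],[0,0,-1.56,0,0,0],[0,0,-1.56,0,0,0]],
])

```text
time_s: 13.4
position: [0.527, -0.2186, 0.1462]
tool_rot: [[0.0, 0.996, -0.085], [-0.0, -0.085, -0.996], [-1.0, 0.0, 0.0]]
ft_force: [0.4, 0.4, -0.1]
grip_width: 0.0004
```

Run:
```python
from h import *
show()
u=np.array([np.cos(np.radians(-95.2)),np.sin(np.radians(-95.2))])
print(rows([([*(AX+d*u),z],-5) for d,z in((.08,.2),(.058,.155),(.058,.128))]))
```

```text
13.4 [ 0.527  -0.2186  0.1462] yaw -4.86 [-34.4  29.6  80.7  -0.   69.7 -29.5] [ 0.4  0.4 -0.1] [ 0.02 -0.02 -0.05] 0.0004
[[-2.15, 0.03, -0.04, 0.02, 0.0, -0.0], [-0.35, 0.03, -0.92, 0.02, 0.0, -0.0], [0.73, 0.03, -0.92, 0.02, 0.0, -0.0]]
```

arm_command([
  [[-0.4,0,0,0,0,0],[-0.4,0,-0.45,0,0,0],[-0.4,0,-0.92,0,0,0],[-0.1,0,-0.92,0,0,0],[0.2,0,-0.92,0,0,0],[0.5,0,-0.92,0,0,0],[0.65,0,-0.92,0,0,0],[0.73,0,-0.92,0,0,0],[0.73,0,-0.92,0,0,0]],
])

```text
time_s: 14.3
position: [0.5289, -0.1956, 0.1281]
tool_rot: [[-0.0, 0.996, -0.085], [0.0, -0.085, -0.996], [-1.0, -0.0, 0.0]]
ft_force: [-0.4, 0.8, 1.0]
grip_width: -0.0001
```

```bash
python3 -c "
from h import *
show()"
```

```text
14.3 [ 0.5289 -0.1956  0.1281] yaw -4.86 [-32.3  30.2  83.1  -0.   66.7 -27.5] [-0.4  0.8  1. ] [ 0.06  0.11 -0.  ] -0.0001
```

arm_command([
  [[0.04,0,0,0,0,0],[0.08,0,0,0,0,0],[0.08,0,0,0,0,0]],
])

```text
time_s: 14.6
position: [0.529, -0.1956, 0.1277]
tool_rot: [[0.001, 0.996, -0.085], [-0.001, -0.085, -0.996], [-1.0, 0.001, 0.001]]
ft_force: [-4.7, 3.7, 16.6]
grip_width: 0.0001
```

arm_command([
  [[0.04,0,0,0,0,0],[0.08,0,0,0,0,0],[0.08,0,0,0,0,0]],
])

```text
time_s: 14.9
position: [0.5291, -0.1955, 0.1274]
tool_rot: [[0.003, 0.996, -0.084], [-0.002, -0.084, -0.996], [-1.0, 0.003, 0.002]]
ft_force: [-9.9, 5.6, 30.5]
grip_width: -0.0002
```

```bash
python3 -c "
from h import *
show()"
```

```text
14.9 [ 0.5291 -0.1955  0.1274] yaw -4.84 [-32.3  30.2  83.3  -0.   66.3 -27.5] [-9.9  5.6 30.5] [ 0.94  1.68 -0.  ] -0.0002
```

It's solid at a fingertip height of 102.5 mm; pad-top-home is 103 mm, and a keeper on a tooth would read about 109. I'll retract and check.

arm_command([
  [[-0.2,0,0,0,0,0],[-1,0,0,0,0,0],[-3,0,0,0,0,0],[-5,0,0,0,0,0],[-5,0,2,0,0,0],[-5,0,4,0,0,0],[-5,0,6,0,0,0],[-5,0,8,0,0,0],[-5,0,8,0,0,0]],
])

```text
time_s: 15.8
position: [0.5104, -0.4004, 0.2473]
tool_rot: [[-0.001, 0.996, -0.09], [-0.001, -0.09, -0.996], [-1.0, -0.001, 0.001]]
ft_force: [-0.2, 0.7, -0.2]
grip_width: 0.0002
```

arm_command([
  [[0,-2,2,0,0,0],[0,-4,4,0,0,0],[0,-6,4,0,0,0],[0,-8,4,0,0,0],[0,-8,4,0,0,0],[0,-8,4,0,0,0]],
])

```text
time_s: 16.4
position: [0.3011, -0.4778, 0.2492]
tool_rot: [[-0.001, 0.996, -0.089], [0.0, -0.089, -0.996], [-1.0, -0.001, 0.0]]
ft_force: [0.9, 0.0, -0.4]
grip_width: -0.0001
```

Run:
```python
from h import *
show()
d=get_image("scene");e=get_image("top")
f=lambda i,x,y:cv2.resize(i["img"][y:y+120,x:x+130,::-1],None,fx=3,fy=3,interpolation=cv2.INTER_CUBIC)
cv2.imwrite("pics/c4.png",np.hstack([f(d,310,180),f(e,340,190)]))
```

```text
16.4 [ 0.3011 -0.4778  0.2492] yaw -5.08 [-69.8  23.6  72.7  -0.   83.8 -64.7] [ 0.9  0.  -0.4] [ 0.02 -0.04  0.02] -0.0001
```

View pics/c4.png

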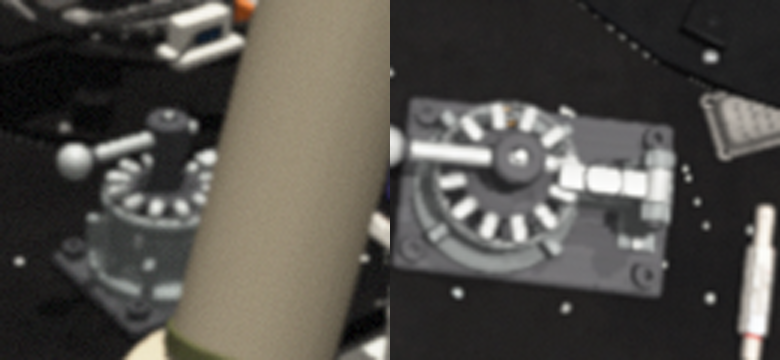

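The keeper lies flat over the disc at (565–650,175–183). The bar points opposite it at (405,150), and the neighbouring parts are where they were in the previous picture. I'm handing in.

```bash
python3 -c "
from rig import workorder
print(workorder.close_job())"
```

```text
the job is handed in; nothing more can be done
None
```

The bearing play is set and the keeper is down on the disc. I handed the job in at about 16.4 s of the 56 s allowed. The hand-in gives no verdict, so what follows rests on my own checks.

- **Bottoming:** I gripped the lever bar and turned it clockwise until the screw hit its stop. The push reached 29 N sideways with almost no further movement.
- **Quarter turn back:** The gripper turned back 90.8° from the stop. The picture puts the bar at about 85.5° in world axes, or roughly 90.5° back from the unit's +x axis. Two shorter bar-line fits in the same picture gave 88° and 91°. They used few pixels, so I did not rely on them.
- **Keeper:** I pushed it over from outside and pressed the pad with up to 30 N. It went solid with the fingertips at 102.5 mm. The pad stands at 103 mm when the tooth is home and would be at about 109 mm if it sat on a disc tooth.
- **Last picture:** It shows the keeper flat over the disc and the bar opposite it. The gripper was clear with no contact force.
- **Loose parts:** Two parts to the right of the unit look unmoved. I did not measure any of the loose parts, and the others were not in the final crops. The gripper was never lowered to bench height.

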